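Clear the vanity: hair things and tooth things into their trays

TASK

Tidy the vanity. Twist the worn brush head on the electric toothbrush to loosen it, pull it off, and put it with the travel toothbrush case in the blue tray for tooth things; put the hairbrush and the scalp massager in the silver tray for hair things. Leave everything else where it stands, do not knock over the tumbler, and do not press the button of the power tower.

Things in the scene. Friction and masses are not known exactly. Their poses are not given: they have to be found in the camera images.
- hair_tray: Silver (steel) open tray for hair things, fixed to the counter. Outside 220 mm along its x, 200 mm along its y, 40 mm high; walls and floor 4 mm thick. Origin: centre of the underside, on the counter (z = 0); z up.
- tooth_tray: Blue ceramic open tray for tooth things, fixed to the counter. Same size as the silver one: outside 220 mm along its x, 200 mm along its y, 40 mm high; walls and floor 4 mm. Origin: centre of the underside, on the counter; z up.
- shaft_base (a point): Centre of the top face, 145 mm above the counter, of the fixed upright white toothbrush handle (35 mm wide, 24 mm at the top; charger foot 72 mm). A steel shaft with three sprung ribs rises 19 mm into the head and holds it by friction, 5 to 10 N; no catch. Before it leaves the shaft the head must be turned 15 degrees or more, either way. x: where the bristles look at first.
- brush_head_mid (a point): White brush head with a blue ring, 84 mm tall, 20 g, upright on the shaft, foot on the handle's top. This point: on its axis, 42 mm above the foot; z to the bristle end, x where the bristles look. From the foot: collar 19 mm wide to 22 mm, round neck 15 mm wide from 27 to 62 mm (grip here, fingers closing along y), then a flat end 14 mm wide with bristles standing out 14 mm to +x.
- case_mid (a point): Mint-green closed travel toothbrush case with a white seam, a rounded bar 150 mm long (its x), 28 mm wide (its y), 24 mm high, 50 g, lying on the counter. This point is its centre, 12 mm above its underside.
- hairbrush_grip (a point): Dark wooden hairbrush lying on its back, bristles up, 170 mm long along its x, about 100 g. This point is on the axis of the handle near the balance point, 10 mm above the underside; the handle here is 24 mm wide (y) and 20 mm high. From this point the handle runs 75 mm to -x and 17 mm to +x, where the 48 mm wide, 28 mm high bristle head begins and runs to 95 mm.
- massager_knob (a point): Coral-pink scalp massager, moulded firm: a disc 76 mm in diameter, 21 mm high with short stubs below, and a round upright knob 30 mm in diameter on top, from 21 to 55 mm above the underside; about 90 g. This point is on the knob's axis, 42 mm above the underside.
- tumbler: Frosted glass tumbler, 74 mm in diameter, 100 mm tall, 4 mm wall, standing on the counter. Must stay. Origin: centre of its underside.
- cream: Small white cream jar with a brass lid, 60 mm in diameter, 50 mm tall. Must stay. Origin: centre of its underside.
- tower_button (a joint): Button on top of the closed pop-up power tower (steel disc 104 mm wide, 18 mm high, at the back of the counter beside a fixed green bottle 85 mm tall and an amber one 170 mm tall); 0 = not pressed, 0.005 m = fully down. Must not be pressed.
Not all that is in view belongs to the job. Leave any purple look-alike of the part that bears brush_head_mid alone. What is shaped like the part that bears case_mid but pink is not meant.

How it is judged:
By the outcome, as a careful person would: the job done as asked, in the order asked, and still so for the second after the job is handed in, with the robot touching nothing.
It also fails if it takes over 72 s, if anything falls off the work surface, if the arm or the gripper's body presses on something with over 40 N, if the wrist force passes 120 N, or if a joint passes its speed limit or range.

ROBOT

A 7-joint arm with a two-finger parallel gripper is mounted at the origin on the work surface. World frame = base frame: x ahead of the robot, y to its left, z up, the work surface at z = 0. Lengths are in m, angles in rad, forces in N, time in s.
With the tool pointing down it reaches from about 0.4 to 0.85 m from the base axis. Payload 10.4 kg.
Tool frame: the origin (TCP) lies at the very end of the fingers, on their centre line; the grasp point (between the pads) lies 19 mm behind it; x points along the fingers, z is the direction in which the jaws open and shut, and the axes are right-handed (so a half turn about x gives the same grasp; the last joint's range is limited). The gripper opens to 85 mm and grips with 20 to 120 N. Pads are 22 mm wide; open, the fingers measure 114 mm over their backs; the gripper's body (76 mm by 85 mm) begins 54 mm behind the grasp point. The pads swing forward as they close: fully open they stand 13 mm farther back than shut.
Start: joints at [1.095, 0.332, -0.065, 1.46, 0.022, 1.35, -0.088], TCP at [0.273, -0.562, 0.231] pointing down, gripper open.
Joint ranges: [-2.6, 2.6], [-0.5, 2.12], [-1.47, 1.34], [0.16, 2.42], [-1.27, 4.41], [0.06, 2.06], [-2.6, 2.6]. Speed limits (rad/s): [2.22, 2.22, 2.79, 2.79, 3.14, 3.14, 3.14].

INTERFACE

Orientations are given as a unit quaternion [x, y, z, w].
In Python, from workcell import readout, camera, manip gives the robot as it stands.
- The arm moves only by the shell command python3 -m inch 'ROWS' [FORCE]. ROWS is JSON, a list of rows, each a list of 3 entries, a list of its own where there are three numbers: the turn, a rotation vector about the tool's x, y, z in degrees, then the shift along the tool's x, y, z in mm, then the closure, from 0 (fully open) to 1 (shut). In form: [[[wx, wy, wz], [dx, dy, dz], hand], ...]. A call has 1 to 10 rows; each row is the pose to reach, as a shift and turn from the pose measured when the call began, along the tool's axes at that moment; what a row does not reach only later rows make up. A row lasts 1/8 s, in which the tool goes at most 62.5 mm and 10.7 degrees, less where a joint would pass 70% of its speed; a pose out of reach is approached as far as the arm can. A call with a gripper value outside its range is refused whole. The fingers move at their own pace and stop on an object; FORCE is the grip in N (left out, the last holds). Time passes only in rows, so rows that repeat a pose let the fingers close. It gives the time, the measured TCP pose, the force and the opening at its end, in the units of the state.
- readout.get_obs(): the state, without advancing time (a new reading comes with each control period).
- camera(name): name is "side" or "top" or "wrist"; returns a dict with "pixels" (420x560x3 uint8, red, green, blue), "range_z" (420x560 float32, m along the optical axis (not along the pixel's ray), 0 where there is no reading), "intrinsics" (3x3 intrinsics, pixels), "extrinsics" (4x4, takes a point from world to camera coordinates); the wrist camera has in their place "T_tool_cam" (4x4, takes a point from camera to tool coordinates, whose origin is the TCP and whose axes are the tool frame's). Camera axes: x right, y down, z forward; pixel columns grow to the right and rows downward; lengths in m; the calibration is good to about 2 mm. A picture is of the moment at which its call begins: read the wrist's pose just before it.
- manip.hand_in(): hands the job in, once; it reports no verdict.
The state is a dict: "clock": time; "joint_pos": joint angles; "joint_velocities": joint speeds; "tau": joint torques, N m; "position": TCP position; "ee_rot": TCP orientation; "ft_force": force on the tool from outside, world axes, zero at the start; "torque": the same for the moment, N m; "grip_width": opening from 0.0 (shut) to 1.0 (fully open).
Only numpy, scipy, OpenCV 4.12 (cv2) and the standard library are available. Lean on these libraries where they do the work, as an engineer would, in place of code of your own. Each camera call takes 0.05 s, during which the arm holds its last target.

## Working session

There is one attempt and no reset: what is moved stays moved. The work goes in short steps, Python scripts to look and compute and a shell command to move; the robot and the scene stay as the last step left them, time stands still between calls to the robot, and variables do not carry over. Pictures are saved under pics/ and viewed, and the job is handed in when it is done.

```bash
ls; mkdir -p pics; cat > h.py <<'E'
import numpy as np,cv2
from scipy.spatial.transform import Rotation as R
from workcell import readout,camera,manip
def shot(name,fn):
    o=readout.get_obs(); c=camera(name); cv2.imwrite(fn,c["pixels"][:,:,::-1]); np.savez(fn[:-4]+'.npz',pos=o['position'],rot=o['ee_rot'],**c); return o,c
def load(fn):
    return dict(np.load(fn))
def T_wc(c):
    if 'extrinsics' in c: return np.linalg.inv(c['extrinsics'])
    T=np.eye(4);T[:3,:3]=R.from_quat(c['rot']).as_matrix();T[:3,3]=c['pos'];return T@c['T_tool_cam']
def ray(c,u,v,z):
    T=T_wc(c);d=T[:3,:3]@np.linalg.solve(c['intrinsics'],[u,v,1]);o=T[:3,3];return o+d*(z-o[2])/d[2]
def pts(c):
    K=c['intrinsics'];z=c['range_z'];v,u=np.indices(z.shape);P=np.stack([(u-K[0,2])/K[0,0]*z,(v-K[1,2])/K[1,1]*z,z],-1);T=T_wc(c);return P@T[:3,:3].T+T[:3,3]
def proj(c,p):
    T=np.linalg.inv(T_wc(c));q=T[:3,:3]@np.asarray(p)+T[:3,3];q=c['intrinsics']@q;return q[:2]/q[2]
def st():
    o=readout.get_obs();print({k:(np.round(v,4).tolist()) for k,v in o.items() if k not in('tau','joint_velocities')})
    print('tool axes (cols)\n',R.from_quat(o['ee_rot']).as_matrix().round(4));return o
def plan(target,rot=None):
    "print shift (mm, tool axes) & rotvec (deg) to target TCP pose"
    o=readout.get_obs();M=R.from_quat(o['ee_rot']);print('shift mm',(M.inv().apply(np.array(target)-o['position'])*1000).round(1))
    if rot is not None: print('turn deg',np.degrees((M.inv()*R.from_matrix(rot)).as_rotvec()).round(2))
E
python3 - <<'E'
from h import *
st()
for n in('top','side','wrist'): shot(n,f'pics/{n}0.png')
E
```

```text
pics
{'clock': 0.0, 'joint_pos': [1.0954, 0.3329, -0.0647, 1.4609, 0.0216, 1.3499, -0.0885], 'position': [0.2733, -0.5617, 0.2305], 'ee_rot': [0.3753, 0.5999, -0.3748, 0.599], 'ft_force': [0.6447, 0.755, -0.8855], 'torque': [-0.0061, -0.0055, -0.0087], 'grip_width': 1.0059}
tool axes (cols)
 [[-7.000e-04  8.992e-01  4.375e-01]
 [ 1.300e-03  4.375e-01 -8.992e-01]
 [-1.000e+00 -1.000e-04 -1.400e-03]]
```

View pics/top0.png

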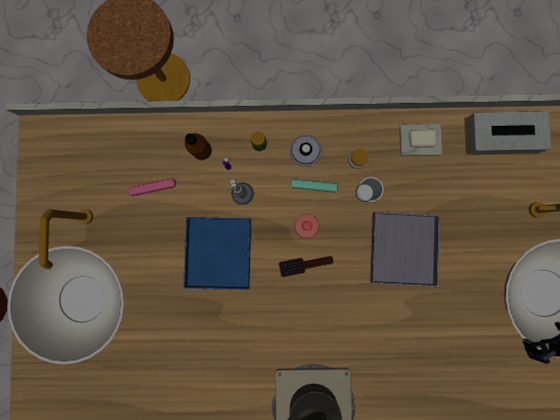

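View pics/side0.png

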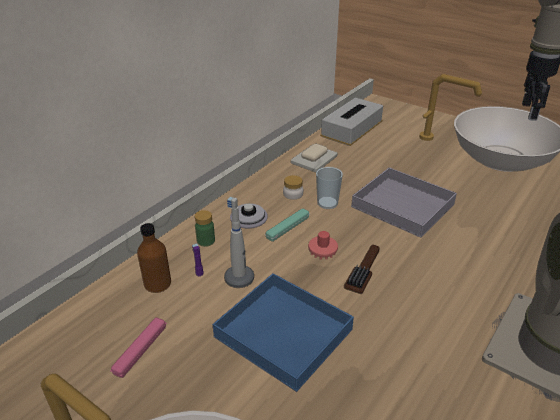

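View pics/wrist0.png

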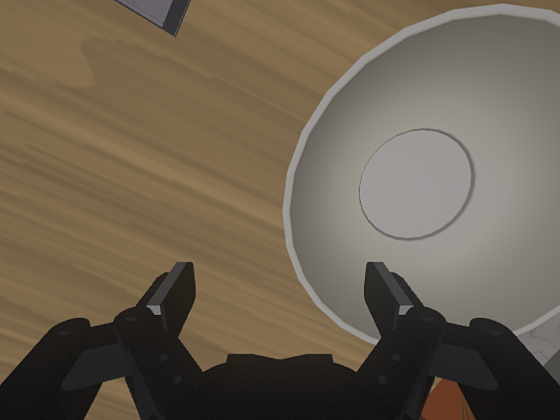

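Top view: the electric toothbrush is at about (240,190). The mint case is at (314,186) and the pink look-alike case at (151,186). The purple look-alike head is at (227,163), the massager at (307,226) and the hairbrush at (306,265). The blue tray is at (218,253), the silver tray at (405,249) and the tumbler at (369,189). Next I'll measure.

```bash
python3 - <<'E'
from h import *
c=load('pics/top0.npz'); s=load('pics/side0.npz')
print(c['intrinsics'],T_wc(c).round(3)); print(T_wc(s).round(3))
P=pts(c);hsv=cv2.cvtColor(c['pixels'],cv2.COLOR_RGB2HSV)
def rep(name,box,lo,hi,zr,c=c):
    P=pts(c);hsv=cv2.cvtColor(c['pixels'],cv2.COLOR_RGB2HSV)
    u0,v0,u1,v1=box;m=np.zeros(hsv.shape[:2],bool);m[v0:v1,u0:u1]=1
    m&=(cv2.inRange(hsv,lo,hi)>0)&(P[...,2]>zr[0])&(P[...,2]<zr[1])
    q=P[m]; 
    if len(q)<4: print(name,len(q));return
    r=cv2.minAreaRect((q[:,:2]*1000).astype(np.float32))
    print(name,len(q),'z',np.percentile(q[:,2],[2,50,98]).round(3),'mean',q[:,:2].mean(0).round(4),'rect',np.round(r[0],1),np.round(r[1],1),round(r[2],1))
A=((0,0,0),(180,255,255))
rep('bluetray',(180,210,256,295),*A,(.03,.06))
rep('silver',(365,205,445,292),*A,(.03,.06))
rep('case',(285,172,345,198),(70,60,50),(100,255,255),(.004,.05))
rep('massager',(290,210,325,245),*A,(.008,.08))
rep('knob',(290,210,325,245),*A,(.045,.08))
rep('hairbrush',(272,250,340,282),*A,(.007,.06))
rep('brush',(225,172,260,208),*A,(.008,.3))
rep('brush-hi',(225,172,260,208),*A,(.14,.3))
rep('tumbler',(352,174,388,206),*A,(.08,.13))
rep('cream',(345,145,372,170),*A,(.03,.1))
rep('tower',(285,130,327,170),*A,(.01,.1))
cv2.imwrite('pics/cropt.png',cv2.resize(c['pixels'][120:300,170:350][:,:,::-1],(600,600),interpolation=2))
cv2.imwrite('pics/crops.png',cv2.resize(s['pixels'][180:300,120:280][:,:,::-1],(800,600),interpolation=2))
E
```

```text
[[400.44505509   0.         279.91833936]
 [  0.         400.44505509 207.15911776]
 [  0.           0.           1.        ]] [[-0.015 -0.998  0.066  0.534]
 [-1.     0.015  0.01   0.081]
 [-0.011 -0.066 -0.998  1.28 ]
 [ 0.     0.     0.     1.   ]]
[[-0.807 -0.347  0.478  0.028]
 [-0.59   0.475 -0.653  0.91 ]
 [-0.001 -0.809 -0.588  0.867]
 [ 0.     0.     0.     1.   ]]
bluetray 451 z [0.031 0.038 0.044] mean [0.4724 0.2959] rect [477.4 291.9] [200.7 220.3] 88.0
silver 487 z [0.031 0.038 0.044] mean [ 0.4799 -0.2946] rect [ 481.4 -291.5] [202.6 219.9] 86.3
case 378 z [0.016 0.023 0.028] mean [ 0.6855 -0.0142] rect [685.9 -15. ] [146.6  27.2] 83.3
massager 449 z [0.015 0.021 0.056] mean [0.5574 0.013 ] rect [559.8   9.2] [81.1 78.2] 82.0
knob 73 z [0.048 0.054 0.059] mean [0.5572 0.0125] rect [557.1  13. ] [26. 28.] 44.5
hairbrush 589 z [0.009 0.017 0.029] mean [0.4338 0.029 ] rect [435.7  15.5] [ 47.8 169.4] 9.7
brush 417 z [0.009 0.018 0.228] mean [0.6597 0.2105] rect [663.6 215.1] [67.3 67.1] 89.3
brush-hi 89 z [0.142 0.206 0.23 ] mean [0.6643 0.2131] rect [665.  214.8] [19.7 26.1] 88.5
tumbler 166 z [0.081 0.097 0.102] mean [ 0.6637 -0.1789] rect [ 661.6 -174.3] [71.  72.2] 44.2
cream 241 z [0.036 0.049 0.054] mean [ 0.7667 -0.1535] rect [ 767.7 -154.2] [51.1 50.4] 69.3
tower 601 z [0.012 0.018 0.039] mean [0.7987 0.0113] rect [800.2  11.6] [88.1 86.6] 26.4
```

View pics/cropt.png

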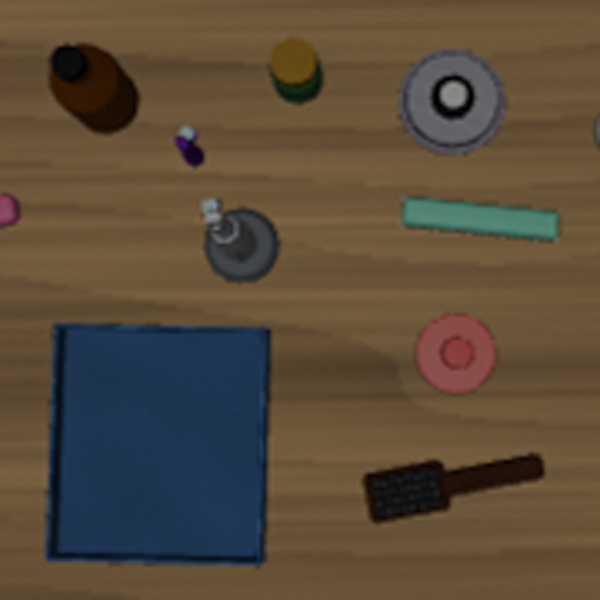

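View pics/crops.png

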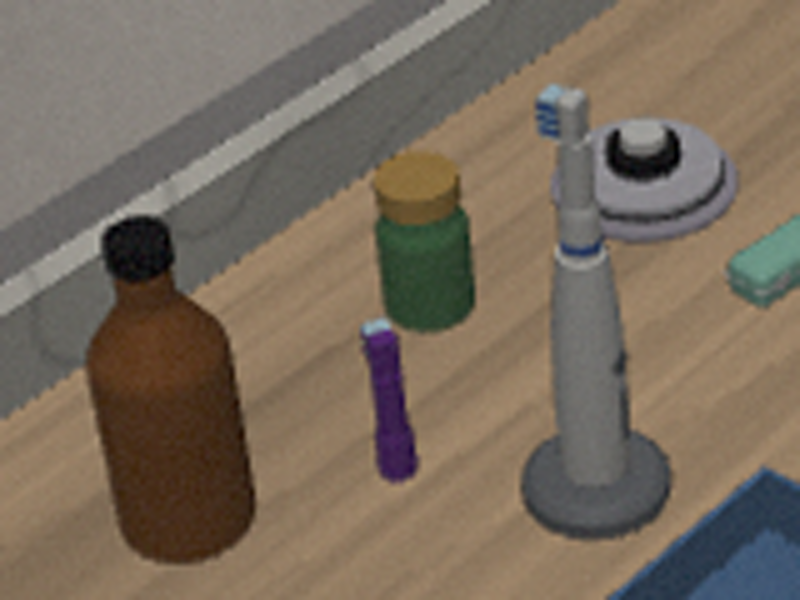

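The side crop (5x) confirms it. The electric head is the white one on the upright handle, with its tip at crop (570,95) and the blue ring at (580,245). The purple object at (390,400) is the look-alike standing on the counter. The case to move is the mint one; pink is the decoy. Next I'll refine the head axis and bristle heading.

```bash
python3 - <<'E'
from h import *
for n,box in(('top0',(222,170,262,210)),('side0',(215,190,262,295))):
    c=load(f'pics/{n}.npz');P=pts(c);u0,v0,u1,v1=box;Q=P[v0:v1,u0:u1].reshape(-1,3)
    rgb=c['pixels'][v0:v1,u0:u1].reshape(-1,3).astype(int)
    ok=(abs(Q[:,0]-.665)<.06)&(abs(Q[:,1]-.212)<.06)
    print(n)
    for a,b in((.01,.03),(.06,.1),(.1,.14),(.145,.167),(.172,.19),(.19,.207),(.207,.222),(.222,.24)):
        k=ok&(Q[:,2]>a)&(Q[:,2]<b);q=Q[k]
        if len(q)>2: print(a,b,len(q),'min',q[:,:2].min(0).round(4),'max',q[:,:2].max(0).round(4),'med',np.median(q[:,:2],0).round(4))
    # foot circle
    k=ok&(Q[:,2]>.008)&(Q[:,2]<.03);q=Q[k][:,:2].astype(np.float32)*1000
    print('foot circ',cv2.minEnclosingCircle(q))
    b=ok&(rgb[:,2]>rgb[:,0]+25)&(Q[:,2]>.19);print('bristles blue',b.sum(),Q[b].mean(0).round(4) if b.any() else '')
    if n=='top0':
        for z,nm in((.229,'t'),):
            T=T_wc(c);print('cam',T[:3,3])
# edge mids in the side view by contour: white vs bg
s=load('pics/side0.npz')
print([proj(s,p).round(1).tolist() for p in((.66,.215,.145),(.66,.215,.187),(.66,.215,.229))])
t=load('pics/top0.npz')
print([proj(t,p).round(1).tolist() for p in((.66,.215,.145),(.66,.215,.187),(.66,.215,.229))])
cv2.imwrite('pics/c1.png',cv2.resize(s['pixels'][192:262,215:265][:,:,::-1],(430,600),interpolation=cv2.INTER_CUBIC))
cv2.imwrite('pics/c2.png',cv2.resize(t['pixels'][172:212,222:262][:,:,::-1],(600,600),interpolation=cv2.INTER_CUBIC))
E
```

```text
top0
0.01 0.03 223 min [0.6299 0.1815] max [0.6972 0.2486] med [0.6556 0.2068]
0.06 0.1 26 min [0.6468 0.1981] max [0.6776 0.2212] med [0.6539 0.2027]
0.1 0.14 44 min [0.6489 0.1999] max [0.6753 0.2272] med [0.6551 0.2059]
0.145 0.167 15 min [0.6542 0.2049] max [0.6713 0.2248] med [0.6592 0.2085]
0.172 0.19 4 min [0.6587 0.2076] max [0.6655 0.2119] med [0.6603 0.2093]
0.19 0.207 7 min [0.6575 0.2076] max [0.6655 0.2176] med [0.6592 0.2118]
0.207 0.222 8 min [0.6587 0.2076] max [0.6775 0.2143] med [0.662  0.2105]
0.222 0.24 36 min [0.6594 0.2091] max [0.678  0.2223] med [0.6696 0.2147]
foot circ ((663.6813354492188, 215.1626434326172), 35.333213806152344)
bristles blue 0 
cam [0.53404432 0.08091526 1.27979689]
side0
0.01 0.03 360 min [0.6281 0.1786] max [0.7003 0.2509] med [0.6533 0.2257]
0.06 0.1 202 min [0.6462 0.2001] max [0.6773 0.2331] med [0.6543 0.2253]
0.1 0.14 201 min [0.647  0.2031] max [0.6787 0.2309] med [0.6558 0.2236]
0.145 0.167 73 min [0.6532 0.2082] max [0.6738 0.2255] med [0.6594 0.2199]
0.172 0.19 49 min [0.6566 0.2071] max [0.6697 0.2237] med [0.6607 0.2187]
0.19 0.207 46 min [0.657  0.2085] max [0.6745 0.2227] med [0.6604 0.2192]
0.207 0.222 58 min [0.6592 0.2072] max [0.6796 0.2236] med [0.6645 0.2198]
0.222 0.24 48 min [0.659  0.2082] max [0.6805 0.2232] med [0.6673 0.2174]
foot circ ((663.4173583984375, 215.2925567626953), 37.03938293457031)
bristles blue 27 [0.6731 0.2196 0.2199]
[[237.1, 230.8], [236.2, 215.6], [235.1, 199.6]]
[[236.5, 190.0], [234.7, 188.4], [232.7, 186.6]]
```

View pics/c1.png

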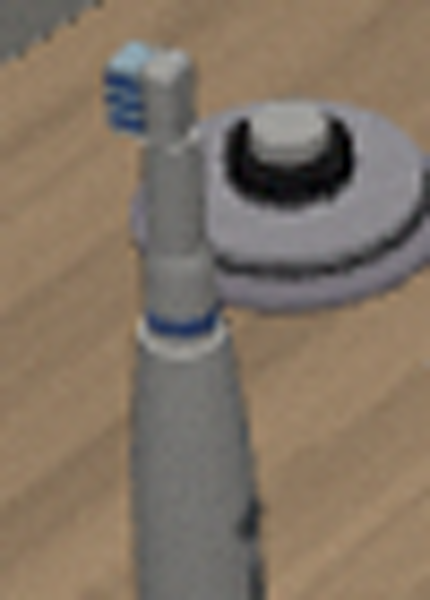

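View pics/c2.png

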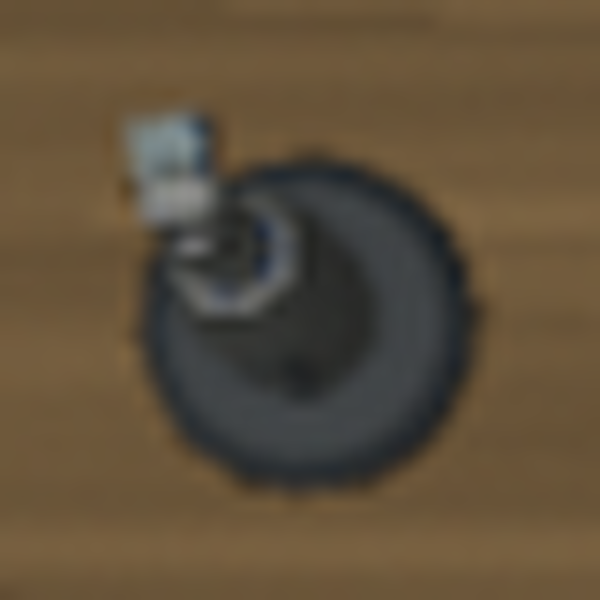

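Head axis ≈ (0.664, 0.2155): the foot circles from the two views agree within 1 mm, and the top is at z ≈ 0.229 as expected. The bristles look roughly along +x.

```bash
python3 - <<'E'
from h import *
def down(az):  # tool z azimuth deg, tool x down
    a=np.radians(az);z=np.array([np.cos(a),np.sin(a),0]);x=np.array([0,0,-1.]);return np.stack([x,np.cross(z,x),z],1)
plan((.664,.2155,.33),down(-84))
E
cat >> h.py <<'E'
def down(az):
    a=np.radians(az);z=np.array([np.cos(a),np.sin(a),0]);x=np.array([0,0,-1.]);return np.stack([x,np.cross(z,x),z],1)
E
```

```text
shift mm [ -98.8  691.4 -528.2]
turn deg [ 1.994e+01 -6.000e-02  1.000e-02]
```

```bash
python3 -m inch '[[[0,0,0],[-99,0,0],0],[[0,0,0],[-99,0,0],0],[[20,0,0],[-99,691,-528],0],[[20,0,0],[-99,691,-528],0],[[20,0,0],[-99,691,-528],0],[[20,0,0],[-99,691,-528],0],[[20,0,0],[-99,691,-528],0],[[20,0,0],[-99,691,-528],0],[[20,0,0],[-99,691,-528],0],[[20,0,0],[-99,691,-528],0]]' 60
python3 - <<'E'
from h import *
st()
plan((.664,.2155,.33),down(-84))
E
```

```text
clock: 1.4
position: [0.4982, -0.1134, 0.33]
ee_rot: [0.474, 0.525, -0.473, 0.525]
ft_force: [1.2, -0.0, 0.2]
grip_width: 1.0
{'clock': 1.4, 'joint_pos': [0.5463, 0.0692, -0.4323, 1.5732, 0.0284, 1.5061, -1.3543], 'position': [0.4982, -0.1134, 0.33], 'ee_rot': [0.4736, 0.5255, -0.4734, 0.5249], 'ft_force': [1.1639, -0.0103, 0.2249], 'torque': [-0.0261, -0.0596, -0.0409], 'grip_width': 0.9998}
tool axes (cols)
 [[-4.000e-04  9.947e-01  1.033e-01]
 [ 7.000e-04  1.033e-01 -9.947e-01]
 [-1.000e+00 -3.000e-04 -7.000e-04]]
shift mm [ 2.000e-01  1.989e+02 -3.100e+02]
turn deg [-0.07 -0.04  0.02]
```

```bash
python3 -m inch '[[[0,0,0],[0,199,-310],0],[[0,0,0],[0,199,-310],0],[[0,0,0],[0,199,-310],0],[[0,0,0],[0,199,-310],0],[[0,0,0],[0,199,-310],0],[[0,0,0],[0,199,-310],0],[[0,0,0],[0,199,-310],0],[[0,0,0],[0,199,-310],0],[[0,0,0],[0,199,-310],0]]'
python3 - <<'E'
from h import *
st()
plan((.664,.2155,.33),down(-84))
o,c=shot('wrist','pics/w1.png');c=load('pics/w1.npz')
print([proj(c,p).round(1).tolist() for p in((.664,.2155,.145),(.664,.2155,.187),(.664,.2155,.229),(.678,.2155,.229))])
P=pts(c)
for a,b in((.01,.03),(.1,.145),(.147,.166),(.172,.207),(.209,.224),(.224,.24)):
  k=(abs(P[...,0]-.664)<.06)&(abs(P[...,1]-.215)<.06)&(P[...,2]>a)&(P[...,2]<b);q=P[k]
  if len(q): print(a,b,len(q),q[:,:2].min(0).round(4),q[:,:2].max(0).round(4),cv2.minAreaRect((q[:,:2]*1000).astype(np.float32)))
E
```

```text
clock: 2.52
position: [0.6643, 0.2139, 0.3308]
ee_rot: [0.474, 0.525, -0.474, 0.525]
ft_force: [-0.2, -1.3, 0.2]
grip_width: 1.0
{'clock': 2.525, 'joint_pos': [-0.0295, 0.5402, -0.5961, 1.0295, 0.2942, 1.6475, -2.0025], 'position': [0.6643, 0.2139, 0.3308], 'ee_rot': [0.4741, 0.5245, -0.4739, 0.5249], 'ft_force': [-0.1512, -1.3136, 0.2456], 'torque': [0.0248, 0.0101, 0.0211], 'grip_width': 0.9999}
tool axes (cols)
 [[ 6.000e-04  9.949e-01  1.012e-01]
 [-1.000e-04  1.012e-01 -9.949e-01]
 [-1.000e+00  6.000e-04  1.000e-04]]
shift mm [ 0.8 -0.1 -1.6]
turn deg [-0.19  0.01 -0.03]
[[278.0, 186.6], [277.8, 196.3], [277.6, 209.0], [279.2, 193.6]]
0.01 0.03 871 [0.6372 0.1792] [0.7002 0.2486] ((669.3267211914062, 213.99290466308594), (61.26411819458008, 68.52774810791016), 3.9191622734069824)
0.1 0.145 340 [0.6612 0.1979] [0.6821 0.2302] ((671.78271484375, 214.20306396484375), (20.473039627075195, 32.232666015625), 2.1301770210266113)
0.147 0.166 67 [0.6656 0.205 ] [0.6758 0.2237] ((671.3136596679688, 214.8856658935547), (8.747018814086914, 18.704063415527344), 8.397589683532715)
0.172 0.207 23 [0.6675 0.2068] [0.6787 0.2223] ((672.4867553710938, 214.9237060546875), (18.93195343017578, 3.8871662616729736), 61.425453186035156)
0.209 0.224 62 [0.6703 0.2084] [0.6815 0.223 ] ((674.8666381835938, 215.75399780273438), (11.693672180175781, 12.836816787719727), 10.785538673400879)
0.224 0.24 310 [0.6612 0.2071] [0.6814 0.2227] ((671.0911865234375, 214.8253173828125), (19.61607551574707, 13.549392700195312), 8.742071151733398)
```

View pics/w1.png

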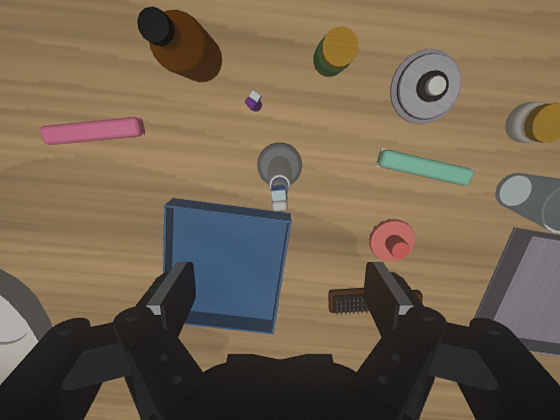

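The wrist view shows the white head at about (278,200), under the tool's centre line. The purple look-alike at (254,100) and the blue tray are clear of the fingers. The bristle yaw measures about 8.7°, so I add 3° and descend.

```bash
python3 -m inch '[[[-3,0,0],[60,0,-1],0],[[-3,0,0],[110,0,-1],0],[[-3,0,0],[140,0,-1],0],[[-3,0,0],[158,0,-1],0],[[-3,0,0],[158,0,-1],0],[[-3,0,0],[158,0,-1],0]]'
python3 - <<'E'
from h import *
st()
plan((.664,.215,.172),down(-81))
shot('side','pics/s2.png')
c=load('pics/s2.npz');cv2.imwrite('pics/s2c.png',cv2.resize(c['pixels'][150:290,170:310][:,:,::-1],(600,600)))
E
```

```text
clock: 3.32
position: [0.6651, 0.215, 0.1749]
ee_rot: [0.461, 0.536, -0.459, 0.537]
ft_force: [0.5, 0.1, 0.8]
grip_width: 1.0
{'clock': 3.325, 'joint_pos': [0.0111, 0.5935, -0.5946, 1.2882, 0.3275, 1.3522, -1.9899], 'position': [0.6651, 0.215, 0.1749], 'ee_rot': [0.4612, 0.5362, -0.4593, 0.5375], 'ft_force': [0.5235, 0.1299, 0.8107], 'torque': [0.0689, -0.0479, -0.0093], 'grip_width': 0.9996}
tool axes (cols)
 [[ 3.200e-03  9.883e-01  1.527e-01]
 [ 9.000e-04  1.527e-01 -9.883e-01]
 [-1.000e+00  3.300e-03 -4.000e-04]]
shift mm [ 2.9 -1.1 -0.1]
turn deg [-0.22 -0.02 -0.19]
```

View pics/s2c.png

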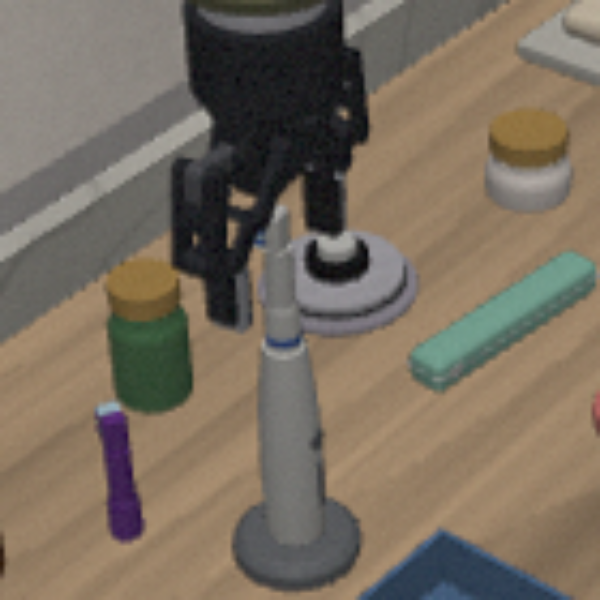

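The side view shows the head at crop (283,270) between the open fingers, clear on both sides. Closing now.

```bash
python3 -m inch '[[[0,0,0],[1,-1,0],1],[[0,0,0],[1,-1,0],1],[[0,0,0],[1,-1,0],1],[[0,0,0],[1,-1,0],1],[[0,0,0],[1,-1,0],1],[[0,0,0],[1,-1,0],1],[[0,0,0],[1,-1,0],1],[[0,0,0],[1,-1,0],1]]' 50
python3 - <<'E'
from h import *
st()
E
```

```text
clock: 4.38
position: [0.6642, 0.2148, 0.174]
ee_rot: [0.461, 0.536, -0.459, 0.538]
ft_force: [0.2, -0.8, 2.2]
grip_width: 0.16
{'clock': 4.375, 'joint_pos': [0.0119, 0.5919, -0.5948, 1.2926, 0.3272, 1.3493, -1.9905], 'position': [0.6642, 0.2148, 0.174], 'ee_rot': [0.4613, 0.5361, -0.4593, 0.5375], 'ft_force': [0.1908, -0.8462, 2.1574], 'torque': [-0.2331, 0.0917, -0.0552], 'grip_width': 0.1598}
tool axes (cols)
 [[ 3.500e-03  9.883e-01  1.526e-01]
 [ 8.000e-04  1.526e-01 -9.883e-01]
 [-1.000e+00  3.500e-03 -3.000e-04]]
```

```bash
python3 -m inch '[[[-6,0,0],[0,0,0],1],[[-12,0,0],[0,0,0],1],[[-18,0,0],[0,0,0],1],[[-24,0,0],[0,0,0],1],[[-30,0,0],[0,0,0],1],[[-32,0,0],[0,0,0],1],[[-32,0,0],[0,0,0],1]]'
python3 - <<'E'
from h import *
st()
shot('side','pics/s3.png')
c=load('pics/s3.npz');cv2.imwrite('pics/s3c.png',cv2.resize(c['pixels'][150:290,170:310][:,:,::-1],(600,600)))
E
```

```text
clock: 5.25
position: [0.6645, 0.2139, 0.174]
ee_rot: [0.296, 0.641, -0.295, 0.644]
ft_force: [1.1, -5.0, 3.0]
grip_width: 0.162
{'clock': 5.25, 'joint_pos': [0.0709, 0.6172, -0.6928, 1.2885, 0.3893, 1.366, -1.4675], 'position': [0.6645, 0.2139, 0.174], 'ee_rot': [0.2957, 0.6413, -0.2947, 0.6438], 'ft_force': [1.1355, -5.0046, 3.0119], 'torque': [-1.2121, -0.1314, -0.0347], 'grip_width': 0.1622}
tool axes (cols)
 [[ 3.700e-03  7.587e-01  6.514e-01]
 [-2.000e-04  6.514e-01 -7.587e-01]
 [-1.000e+00  2.700e-03  2.600e-03]]
```

View pics/s3c.png

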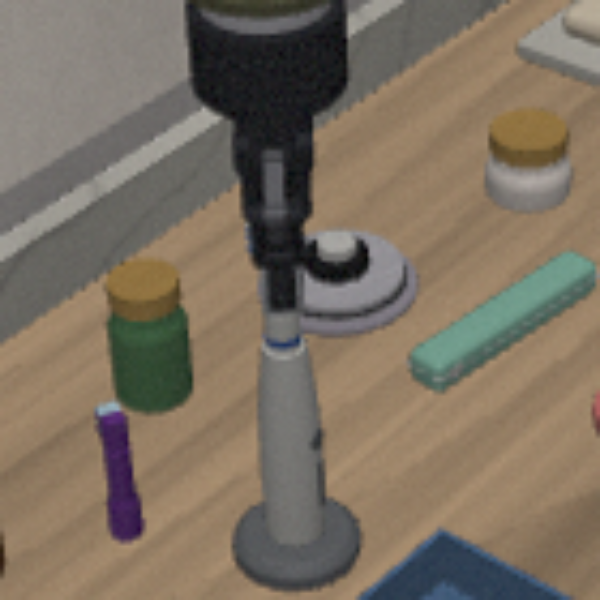

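The fingers grip the neck and the tool has turned 32°. The bristles are hidden, so the pull will show whether the head turned with it.

```bash
python3 -m inch '[[[0,0,0],[-4,0,0],1],[[0,0,0],[-8,0,0],1],[[0,0,0],[-12,0,0],1],[[0,0,0],[-16,0,0],1],[[0,0,0],[-20,0,0],1],[[0,0,0],[-24,0,0],1],[[0,0,0],[-30,0,0],1],[[0,0,0],[-40,0,0],1]]'
python3 - <<'E'
from h import *
st()
shot('side','pics/s4.png')
c=load('pics/s4.npz');cv2.imwrite('pics/s4c.png',cv2.resize(c['pixels'][150:290,170:310][:,:,::-1],(600,600)))
E
```

```text
clock: 6.3
position: [0.6642, 0.2141, 0.2145]
ee_rot: [0.296, 0.641, -0.295, 0.644]
ft_force: [-0.5, 0.9, 0.4]
grip_width: 0.158
{'clock': 6.3, 'joint_pos': [0.0672, 0.5934, -0.7004, 1.2353, 0.3741, 1.4369, -1.4555], 'position': [0.6642, 0.2141, 0.2145], 'ee_rot': [0.2957, 0.6414, -0.2948, 0.6437], 'ft_force': [-0.5078, 0.8977, 0.4472], 'torque': [0.0006, 0.0157, 0.0327], 'grip_width': 0.1581}
tool axes (cols)
 [[ 3.500e-03  7.589e-01  6.512e-01]
 [-2.000e-04  6.513e-01 -7.589e-01]
 [-1.000e+00  2.500e-03  2.400e-03]]
```

View pics/s4c.png

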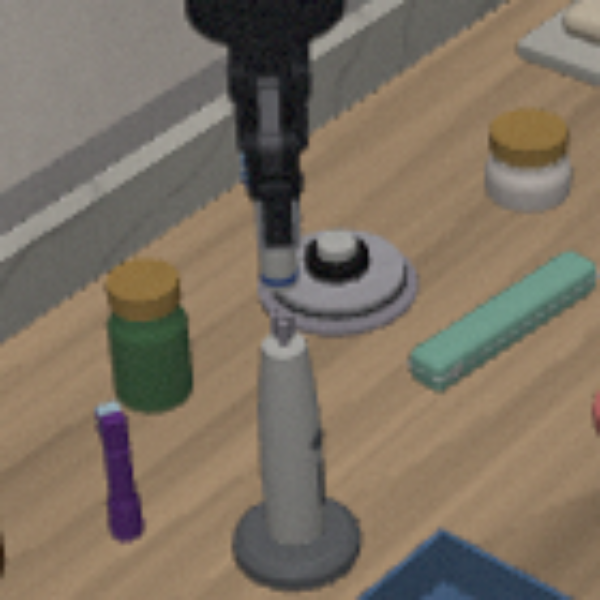

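The head is off: its foot shows at crop (278,275) and the bare shaft at (283,325). I'll carry it to the far half of the blue tray, turn the jaws to az 0, then lean it 40° so it lies down when released.

```bash
python3 - <<'E'
from h import *
plan((.53,.30,.235),down(0))
E
```

```text
shift mm [ -19.4  -46.4 -152.7]
turn deg [-49.37   0.28  -0.17]
```

```bash
python3 -m inch '[[[0,0,0],[-20,0,0],1],[[-10,0,0],[-20,-16,-52],1],[[-20,0,0],[-20,-32,-104],1],[[-30,0,0],[-20,-46,-153],1],[[-40,0,0],[-20,-46,-153],1],[[-49,0,0],[-20,-46,-153],1],[[-49,0,0],[-20,-46,-153],1],[[-49,0,0],[-20,-46,-153],1]]'
python3 - <<'E'
from h import *
st()
t=np.radians(40);D=down(0);x=D[:,0]*np.cos(t)+D[:,1]*np.sin(t);z=D[:,2];M=np.stack([x,np.cross(z,x),z],1)
plan((.53,.30,.13),M)
E
```

```text
clock: 7.35
position: [0.5302, 0.3005, 0.2358]
ee_rot: [0.004, 0.705, -0.003, 0.709]
ft_force: [-0.4, 0.1, -0.4]
grip_width: 0.162
{'clock': 7.35, 'joint_pos': [0.1122, 0.442, -0.9393, 1.4659, 0.3608, 1.4093, -0.8473], 'position': [0.5302, 0.3005, 0.2358], 'ee_rot': [0.0039, 0.7051, -0.0033, 0.7091], 'ft_force': [-0.4096, 0.1097, -0.4248], 'torque': [-0.0138, 0.0127, -0.0142], 'grip_width': 0.1617}
tool axes (cols)
 [[ 5.600e-03  1.020e-02  9.999e-01]
 [ 8.000e-04  9.999e-01 -1.020e-02]
 [-1.000e+00  9.000e-04  5.600e-03]]
shift mm [105.8  -0.6  -0.8]
turn deg [-0.45  0.51 39.95]
```

```bash
python3 -m inch '[[[0,0,10],[50,0,0],1],[[0,0,20],[90,0,0],1],[[0,0,30],[120,0,0],1],[[0,0,40],[145,0,0],1],[[0,0,40],[170,0,0],1],[[0,0,40],[185,0,0],1],[[0,0,40],[194,0,0],1],[[0,0,40],[199,0,0],1],[[0,0,40],[199,0,0],1]]'
python3 - <<'E'
from h import *
st()
shot('side','pics/s5.png')
E
```

```text
clock: 8.48
position: [0.5313, 0.3012, 0.0372]
ee_rot: [0.244, 0.661, 0.24, 0.668]
ft_force: [0.5, -0.8, -1.5]
grip_width: 0.162
{'clock': 8.475, 'joint_pos': [0.6407, 0.7851, -1.0917, 1.8907, 0.0068, 0.6195, -0.2381], 'position': [0.5313, 0.3012, 0.0372], 'ee_rot': [0.2443, 0.6611, 0.2397, 0.6677], 'ft_force': [0.5446, -0.8034, -1.5076], 'torque': [-0.746, -0.0004, -0.0304], 'grip_width': 0.162}
tool axes (cols)
 [[ 0.0109  0.0029  0.9999]
 [ 0.6431  0.7658 -0.0092]
 [-0.7657  0.6431  0.0064]]
```

View pics/s5.png

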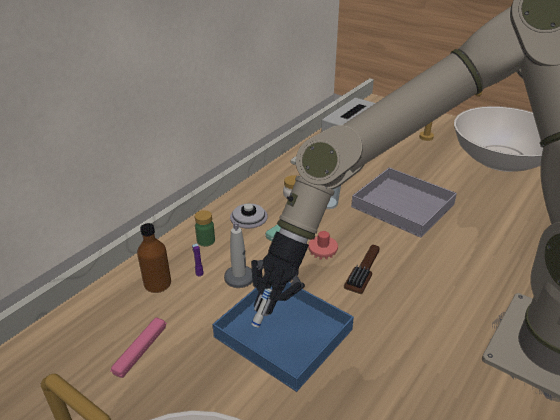

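The leaning head is inside the tray with its foot at about (258,322). I open only partway, because the back wall is close, then retreat along the tool axis.

```bash
python3 -m inch '[[[0,0,0],[0,0,0],0.7],[[0,0,0],[0,0,0],0.62],[[0,0,0],[0,0,0],0.6],[[0,0,0],[0,0,0],0.6],[[0,0,0],[-20,0,0],0.6],[[0,0,0],[-60,0,0],0.6],[[0,0,0],[-110,0,0],0.4],[[0,0,0],[-160,0,0],0]]'
python3 - <<'E'
from h import *
st()
shot('side','pics/s6.png');shot('top','pics/t6.png')
E
```

```text
clock: 9.52
position: [0.5294, 0.1973, 0.161]
ee_rot: [0.244, 0.661, 0.24, 0.668]
ft_force: [1.5, -0.0, -0.4]
grip_width: 0.791
{'clock': 9.525, 'joint_pos': [0.9843, 0.6283, -1.2896, 1.844, -0.1004, 0.9341, -0.1452], 'position': [0.5294, 0.1973, 0.161], 'ee_rot': [0.2443, 0.6611, 0.2397, 0.6676], 'ft_force': [1.4921, -0.0301, -0.3539], 'torque': [-0.7072, -0.0328, -0.0412], 'grip_width': 0.7912}
tool axes (cols)
 [[ 0.0109  0.0031  0.9999]
 [ 0.6431  0.7657 -0.0094]
 [-0.7657  0.6432  0.0064]]
```

View pics/s6.png

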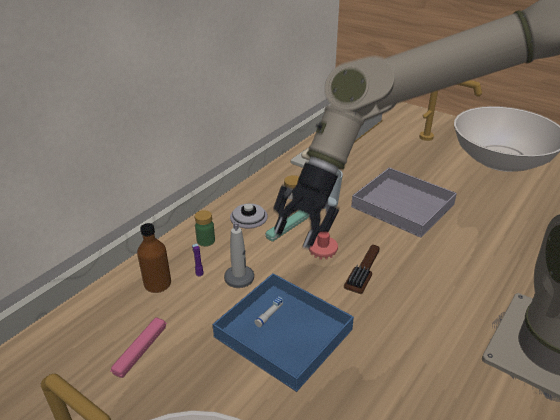

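View pics/t6.png

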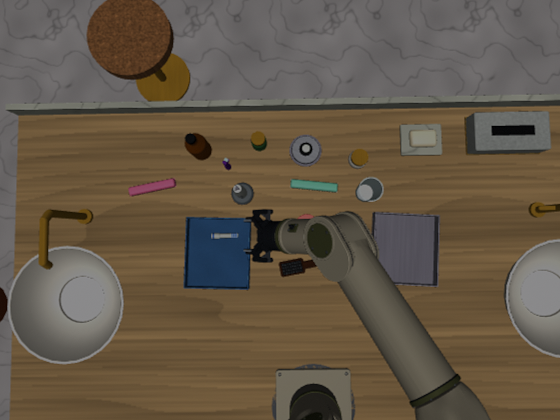

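The head lies flat in the blue tray at top-view (225,236), and the toothbrush handle still stands. Next is the mint case, long axis az ≈ 83°.

```bash
python3 - <<'E'
from h import *
plan((.686,-.0145,.20),down(-6.7))
E
```

```text
shift mm [-160.1 -135.6  156.8]
turn deg [  5.8   -1.43 -39.98]
```

```bash
python3 -m inch '[[[0,0,-5],[-40,0,0],0],[[1,0,-15],[-80,-40,40],0],[[2,0,-25],[-120,-80,80],0.4],[[4,-1,-35],[-150,-115,120],0.42],[[5.8,-1.4,-40],[-160,-136,157],0.45],[[5.8,-1.4,-40],[-160,-136,157],0.45],[[5.8,-1.4,-40],[-160,-136,157],0.45],[[5.8,-1.4,-40],[-160,-136,157],0.45],[[5.8,-1.4,-40],[-160,-136,157],0.45]]'
python3 - <<'E'
from h import *
st()
shot('wrist','pics/w7.png');c=load('pics/w7.npz');P=pts(c)
hsv=cv2.cvtColor(c['pixels'],cv2.COLOR_RGB2HSV);m=(cv2.inRange(hsv,(70,60,50),(100,255,255))>0)&(P[...,2]>.017)&(P[...,2]<.03)&(abs(P[...,0]-.686)<.06)
q=P[m];print(len(q),cv2.minAreaRect((q[:,:2]*1000).astype(np.float32)),q.mean(0))
plan((.686,-.0145,.005),down(-6.7))
E
```

```text
clock: 10.75
position: [0.6858, -0.0149, 0.2001]
ee_rot: [0.041, 0.706, -0.041, 0.706]
ft_force: [0.3, -1.2, -0.8]
grip_width: 0.548
{'clock': 10.75, 'joint_pos': [0.5129, 0.6322, -0.8751, 1.2841, 0.4758, 1.4355, -0.4417], 'position': [0.6858, -0.0149, 0.2001], 'ee_rot': [0.0412, 0.706, -0.0414, 0.7058], 'ft_force': [0.3138, -1.2417, -0.7698], 'torque': [-0.0438, -0.0028, -0.0256], 'grip_width': 0.5475}
tool axes (cols)
 [[-2.000e-04  1.166e-01  9.932e-01]
 [-3.000e-04  9.932e-01 -1.166e-01]
 [-1.000e+00 -3.000e-04 -1.000e-04]]
2974 ((687.5211791992188, -12.872917175292969), (145.2008819580078, 26.5928897857666), 83.44029998779297) [ 0.68808766 -0.00768263  0.02268566]
shift mm [1.951e+02 6.000e-01 1.000e-01]
turn deg [-0.01 -0.    0.02]
```

View pics/w7.png

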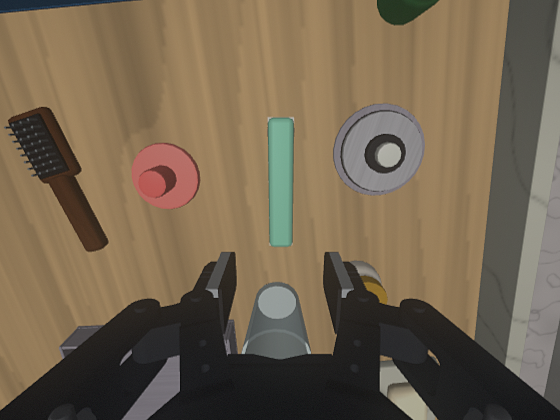

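The mint case (white seam) spans wrist pixels (281,118)–(281,246), centred between the fingers, and is clear of the tower disc. Descending.

```bash
python3 -m inch '[[[0,0,0],[60,1,1],0.45],[[0,0,0],[110,1,1],0.45],[[0,0,0],[150,1,1],0.45],[[0,0,0],[180,1,1],0.45],[[0,0,0],[193,1,1],0.45],[[0,0,0],[194,1,1],0.45],[[0,0,0],[194,1,1],1],[[0,0,0],[194,1,1],1],[[0,0,0],[194,1,1],1],[[0,0,0],[194,1,1],1]]' 50
python3 -m inch '[[[0,0,0],[0,0,0],1],[[0,0,0],[0,0,0],1],[[0,0,0],[-20,0,0],1],[[0,0,0],[-60,0,0],1],[[0,0,0],[-110,0,0],1],[[0,0,0],[-120,0,0],1],[[0,0,0],[-120,0,0],1]]'
python3 - <<'E'
from h import *
st()
shot('side','pics/s8.png')
plan((.435,.292,.125),down(-1))
E
```

```text
clock: 12.05
position: [0.688, -0.014, 0.0079]
ee_rot: [0.041, 0.705, -0.042, 0.707]
ft_force: [0.2, -0.2, 6.4]
grip_width: 0.313
clock: 12.92
position: [0.6881, -0.0139, 0.1292]
ee_rot: [0.041, 0.704, -0.042, 0.707]
ft_force: [0.8, 0.2, -0.2]
grip_width: 0.315
{'clock': 12.925, 'joint_pos': [0.5095, 0.6844, -0.8504, 1.3645, 0.5151, 1.3149, -0.4712], 'position': [0.6881, -0.0139, 0.1292], 'ee_rot': [0.0413, 0.7044, -0.0416, 0.7074], 'ft_force': [0.8422, 0.1586, -0.1712], 'torque': [-0.0363, -0.0501, 0.0093], 'grip_width': 0.3149}
tool axes (cols)
 [[ 4.200e-03  1.170e-01  9.931e-01]
 [-7.000e-04  9.931e-01 -1.170e-01]
 [-1.000e+00 -2.000e-04  4.300e-03]]
shift mm [   1.9  274.5 -286.6]
turn deg [-5.72  0.12  0.04]
```

View pics/s8.png

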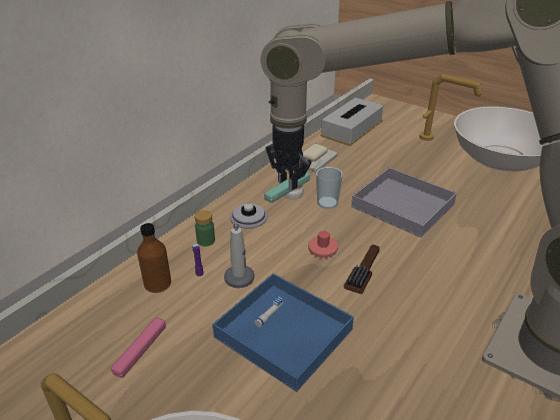

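The case is held at about (288,187). Carrying it over to the near half of the blue tray.

```bash
python3 -m inch '[[[0,0,0],[0,0,-60],1],[[0,0,0],[0,30,-115],1],[[0,0,0],[0,70,-160],1],[[-2,0,0],[0,115,-200],1],[[-4,0,0],[0,165,-240],1],[[-5.7,0,0],[0,215,-270],1],[[-5.7,0,0],[0,265,-286],1],[[-5.7,0,0],[0,275,-287],1],[[-5.7,0,0],[0,275,-287],1],[[-5.7,0,0],[0,275,-287],1]]'
python3 - <<'E'
from h import *
st()
plan((.435,.292,.014),down(-1))
E
```

```text
clock: 14.22
position: [0.4351, 0.2908, 0.1263]
ee_rot: [0.006, 0.707, -0.008, 0.707]
ft_force: [0.4, -0.3, -0.3]
grip_width: 0.314
{'clock': 14.225, 'joint_pos': [0.2467, 0.3979, -1.0897, 1.8146, 0.3857, 1.1639, -0.9883], 'position': [0.4351, 0.2908, 0.1263], 'ee_rot': [0.0064, 0.7067, -0.0077, 0.7075], 'ft_force': [0.3995, -0.2561, -0.2755], 'torque': [0.0262, -0.0187, 0.0326], 'grip_width': 0.3142}
tool axes (cols)
 [[ 0.0011  0.0199  0.9998]
 [-0.0019  0.9998 -0.0199]
 [-1.     -0.0018  0.0012]]
shift mm [112.2   1.4  -0.2]
turn deg [-0.14  0.07  0.11]
```

```bash
python3 -m inch '[[[0,0,0],[50,1,0],1],[[0,0,0],[85,1,0],1],[[0,0,0],[105,1,0],1],[[0,0,0],[111,1,0],1],[[0,0,0],[111,1,0],1],[[0,0,0],[111,1,0],0.6],[[0,0,0],[111,1,0],0.52],[[0,0,0],[111,1,0],0.52],[[0,0,0],[80,1,0],0.52],[[0,0,0],[20,1,0],0.5]]'
python3 -m inch '[[[0,0,0],[-50,0,0],0.3],[[0,0,0],[-100,0,0],0]]'
python3 - <<'E'
from h import *
st()
shot('side','pics/s9.png');shot('wrist','pics/w9.png')
# hairbrush measure from original top & w7
for n in('top0','w7'):
  c=load(f'pics/{n}.npz');P=pts(c);m=(abs(P[...,0]-.436)<.07)&(abs(P[...,1]-.02)<.11)&(P[...,2]>.007)&(P[...,2]<.05)
  q=P[m];print(n,len(q),cv2.minAreaRect((q[:,:2]*1000).astype(np.float32)))
  h=m&(P[...,1]<0.0);q=P[h];
  if len(q): r=cv2.fitLine((q[:,:2]*1000).astype(np.float32),cv2.DIST_HUBER,0,.01,.01).ravel();print(r, np.degrees(np.arctan2(r[1],r[0])),q[:,:2].min(0),q[:,:2].max(0))
E
```

```text
clock: 15.48
position: [0.4341, 0.2909, 0.1059]
ee_rot: [0.006, 0.708, -0.008, 0.706]
ft_force: [0.7, 0.1, -0.2]
grip_width: 0.497
clock: 15.72
position: [0.4341, 0.2912, 0.2078]
ee_rot: [0.006, 0.708, -0.008, 0.706]
ft_force: [1.0, 0.0, 0.2]
grip_width: 0.89
{'clock': 15.725, 'joint_pos': [0.3105, 0.3107, -1.1505, 1.7157, 0.294, 1.3107, -0.9197], 'position': [0.4341, 0.2912, 0.2078], 'ee_rot': [0.0056, 0.7077, -0.008, 0.7064], 'ft_force': [1.0234, 0.0435, 0.2172], 'torque': [0.0129, -0.019, 0.0365], 'grip_width': 0.8903}
tool axes (cols)
 [[-0.0019  0.0194  0.9998]
 [-0.0034  0.9998 -0.0194]
 [-1.     -0.0034 -0.0019]]
top0 590 ((421.0146179199219, 12.507148742675781), (79.24482727050781, 169.24734497070312), 11.099244117736816)
[ 2.1827404e-01 -9.7588754e-01  4.4504883e+02 -3.3615253e+01] -77.39232 [ 0.42841886 -0.06755788] [ 0.45902186 -0.0011332 ]
w7 5048 ((440.7868957519531, 14.751846313476562), (48.12601852416992, 169.78109741210938), 11.537338256835938)
[ 1.9413878e-01 -9.8097408e-01  4.5246530e+02 -3.2719021e+01] -78.80558 [ 0.43113863 -0.06912011] [ 4.64545903e-01 -5.66102322e-05]
```

View pics/s9.png

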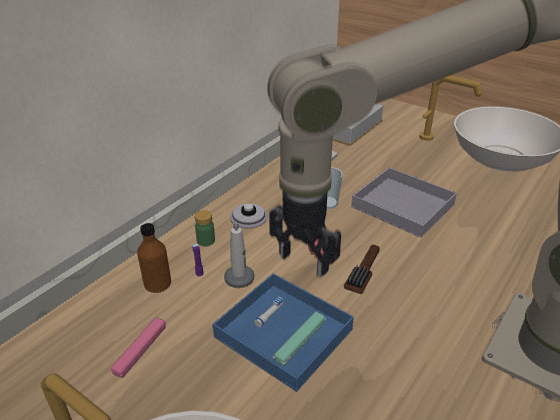

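View pics/w9.png

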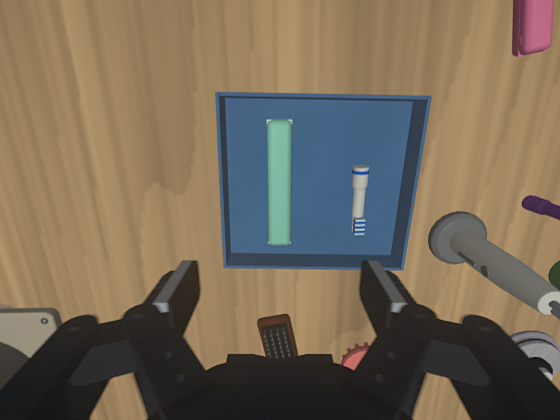

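The mint case and the brush head both lie flat and apart in the blue tray, at wrist (279,182) and (360,200). Next I move above the hairbrush to look.

```bash
python3 - <<'E'
from h import *
plan((.44,.005,.22),down(11))
E
```

```text
shift mm [  -9.  -288.     9.8]
turn deg [-12.11   0.25   0.02]
```

```bash
python3 -m inch '[[[-6,0,0],[-12,-60,4],0.4],[[-12,0,0],[-12,-122,8],0.45],[[-12,0,0],[-12,-184,10],0.45],[[-12,0,0],[-12,-246,10],0.45],[[-12,0,0],[-9,-288,10],0.45],[[-12,0,0],[-9,-288,10],0.45],[[-12,0,0],[-9,-288,10],0.45],[[-12,0,0],[-9,-288,10],0.45]]'
python3 - <<'E'
from h import *
st()
shot('wrist','pics/w10.png');c=load('pics/w10.npz');P=pts(c);m=(abs(P[...,0]-.436)<.07)&(abs(P[...,1]-.02)<.105)&(P[...,2]>.006)&(P[...,2]<.05)&(c['pixels'].max(-1)<110)
q=P[m];print(len(q),cv2.minAreaRect((q[:,:2]*1000).astype(np.float32)))
for a in np.arange(-.07,.11,.01):
  k=m&(P[...,1]>a)&(P[...,1]<a+.01);q=P[k]
  if len(q)>3: print(a.round(3),np.percentile(q[:,0],[2,98]).round(4),q[:,0].mean().round(4),q[:,2].max().round(3))
E
```

```text
clock: 16.82
position: [0.4402, 0.0065, 0.22]
ee_rot: [-0.068, 0.702, 0.068, 0.705]
ft_force: [-0.4, -0.1, 0.2]
grip_width: 0.553
{'clock': 16.825, 'joint_pos': [1.0346, -0.0514, -1.0953, 1.8933, -0.0478, 1.2677, 0.1466], 'position': [0.4402, 0.0065, 0.22], 'ee_rot': [-0.0681, 0.7023, 0.0679, 0.7054], 'ft_force': [-0.367, -0.0502, 0.2193], 'torque': [0.1075, 0.0549, -0.0045], 'grip_width': 0.5525}
tool axes (cols)
 [[ 4.400e-03 -1.914e-01  9.815e-01]
 [ 2.000e-04  9.815e-01  1.914e-01]
 [-1.000e+00 -6.000e-04  4.300e-03]]
4063 ((437.58795166015625, 15.802940368652344), (47.80336380004883, 166.89532470703125), 9.798757553100586)
-0.07 [0.4405 0.4618] 0.4506 0.02
-0.06 [0.4388 0.4625] 0.4506 0.021
-0.05 [0.4372 0.4602] 0.4488 0.021
-0.04 [0.4352 0.4584] 0.4466 0.022
-0.03 [0.4333 0.4564] 0.4449 0.021
-0.02 [0.4315 0.4546] 0.443 0.021
-0.01 [0.4297 0.4535] 0.4416 0.021
0.0 [0.428  0.4516] 0.4398 0.021
0.01 [0.424  0.4493] 0.4373 0.021
0.02 [0.4132 0.4544] 0.4328 0.02
0.03 [0.4107 0.457 ] 0.4341 0.03
0.04 [0.4089 0.455 ] 0.4317 0.029
0.05 [0.4072 0.454 ] 0.4307 0.03
0.06 [0.4055 0.452 ] 0.4287 0.029
0.07 [0.4038 0.4498] 0.4266 0.03
0.08 [0.4021 0.4488] 0.4254 0.031
0.09 [0.404 0.447] 0.4278 0.018
0.1 [0.4359 0.4425] 0.4388 0.009
```

View pics/w10.png

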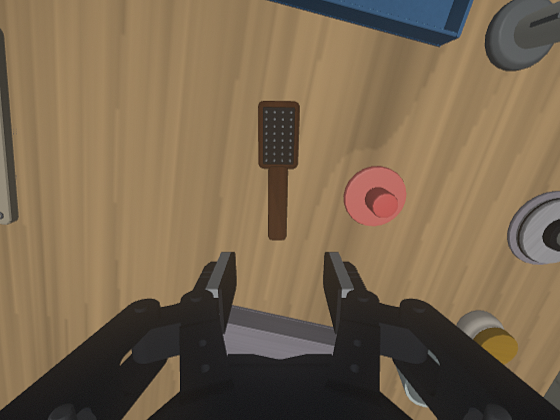

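The hairbrush is seen from above, handle towards −y, centred at wrist u ≈ 278. Handle axis at y = 0.002 is x = 0.440, width 24 mm and height 21 mm, which matches the description.

```bash
python3 - <<'E'
from h import *
plan((.4399,.002,.007),down(10.5))
E
python3 -m inch '[[[0,0,0],[60,-4,0],0.45],[[0,0,0],[110,-4,0],0.45],[[0,0,0],[160,-4,0],0.45],[[0,0,0],[195,-4,0],0.45],[[0,0,0],[211,-4,-1],0.45],[[0,0,0],[213,-4,-1],0.45],[[0,0,0],[213,-4,-1],1],[[0,0,0],[213,-4,-1],1],[[0,0,0],[213,-4,-1],1],[[0,0,0],[213,-4,-1],1]]' 60
python3 -m inch '[[[0,0,0],[0,0,0],1],[[0,0,0],[0,0,0],1],[[0,0,0],[-20,0,0],1],[[0,0,0],[-60,0,0],1],[[0,0,0],[-110,0,0],1],[[0,0,0],[-120,0,0],1],[[0,0,0],[-120,0,0],1]]'
python3 - <<'E'
from h import *
st()
shot('side','pics/s11.png')
plan((.43,-.30,.125),down(2))
E
```

```text
shift mm [213.   -4.1  -2.1]
turn deg [0.53 0.25 0.04]
clock: 18.12
position: [0.4422, 0.0023, 0.0085]
ee_rot: [-0.068, 0.701, 0.067, 0.706]
ft_force: [-1.1, 0.8, 7.8]
grip_width: 0.259
clock: 19.0
position: [0.4415, 0.0017, 0.1285]
ee_rot: [-0.069, 0.701, 0.067, 0.707]
ft_force: [0.8, 0.4, -1.2]
grip_width: 0.261
{'clock': 19.0, 'joint_pos': [1.0244, 0.1266, -1.1645, 2.0101, 0.1356, 1.0777, -0.0093], 'position': [0.4415, 0.0017, 0.1285], 'ee_rot': [-0.0686, 0.7012, 0.0666, 0.7065], 'ft_force': [0.7707, 0.3673, -1.2385], 'torque': [-0.0195, 0.0046, -0.0156], 'grip_width': 0.2607}
tool axes (cols)
 [[ 0.0077 -0.1902  0.9817]
 [-0.0021  0.9817  0.1902]
 [-1.     -0.0035  0.0072]]
shift mm [   3.  -294.2  -68.2]
turn deg [8.98 0.34 0.11]
```

View pics/s11.png

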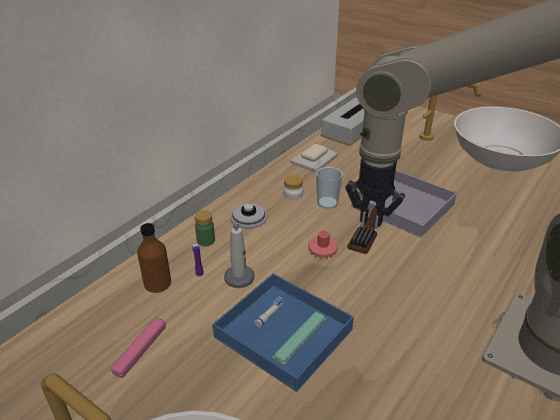

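The hairbrush is gripped and lifted. The silver tray's long side runs along world x (az −3.7°), so I turn the brush about −76° and lay it along the tray's −y half.

```bash
python3 - <<'E'
from h import *
plan((.488,-.335,.145),down(86.3))
E
```

```text
shift mm [ -16.6 -339.7  -17.8]
turn deg [-75.32   0.19   0.34]
```

```bash
python3 -m inch '[[[-8,0,0],[-15,-45,-2],1],[[-16,0,0],[-17,-90,-5],1],[[-24,0,0],[-17,-135,-8],1],[[-32,0,0],[-17,-180,-10],1],[[-40,0,0],[-17,-225,-12],1],[[-48,0,0],[-17,-270,-15],1],[[-57,0,0],[-17,-310,-17],1],[[-66,0,0],[-17,-335,-18],1],[[-75,0,0],[-17,-340,-18],1],[[-75,0,0],[-17,-340,-18],1]]'
python3 -m inch '[[[0,0,0],[0,0,0],1]]'
python3 - <<'E'
from h import *
st()
plan((.488,-.335,.015),down(86.3))
shot('top','pics/t12.png')
c=load('pics/t12.npz');cv2.imwrite('pics/t12c.png',cv2.resize(c['pixels'][130:300,290:490][:,:,::-1],(700,595)))
E
```

```text
clock: 20.3
position: [0.4873, -0.3349, 0.1431]
ee_rot: [-0.482, 0.516, 0.481, 0.519]
ft_force: [-0.2, 0.5, -0.5]
grip_width: 0.255
clock: 20.42
position: [0.4872, -0.3339, 0.142]
ee_rot: [-0.481, 0.516, 0.481, 0.52]
ft_force: [-0.5, 0.7, -1.3]
grip_width: 0.26
{'clock': 20.425, 'joint_pos': [1.3507, 0.5583, -1.0908, 1.6258, 0.5097, 1.2729, 1.6661], 'position': [0.4872, -0.3339, 0.142], 'ee_rot': [-0.4813, 0.5165, 0.4812, 0.5196], 'ft_force': [-0.5216, 0.6585, -1.2549], 'torque': [0.0447, 0.0428, -0.0176], 'grip_width': 0.2599}
tool axes (cols)
 [[ 0.0033 -0.9973  0.0735]
 [ 0.0029  0.0736  0.9973]
 [-1.     -0.0031  0.0032]]
shift mm [127.   -0.5  -1.4]
turn deg [-0.52  0.18  0.18]
```

View pics/t12c.png

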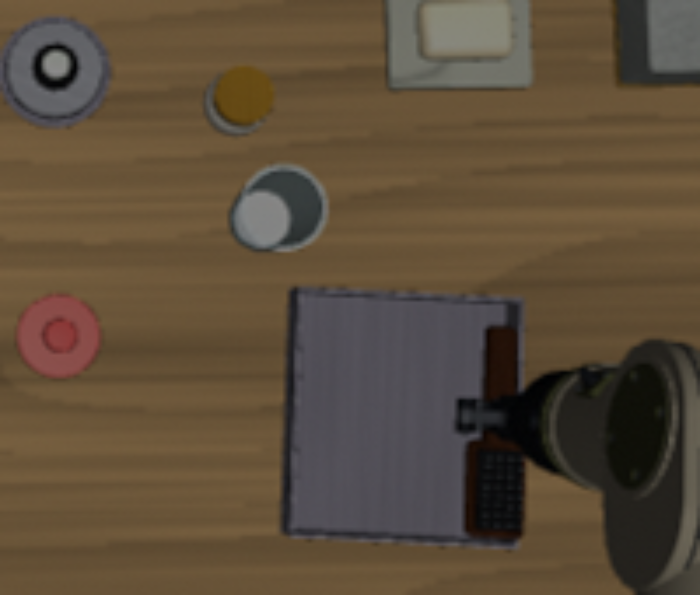

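The brush hangs aligned with the tray. It looks close to the right wall only because of its height; by computation it clears the wall by about 25 mm. Lowering.

```bash
python3 -m inch '[[[0,0,0],[50,0,2],1],[[0,0,0],[90,0,2],1],[[0,0,0],[115,0,2],1],[[0,0,0],[125,0,2],1],[[0,0,0],[127,0,2],1],[[0,0,0],[127,0,2],0.65],[[0,0,0],[127,0,2],0.55],[[0,0,0],[127,0,2],0.55],[[0,0,0],[90,0,2],0.55],[[0,0,0],[30,0,2],0.5]]'
python3 -m inch '[[[0,0,0],[-50,0,0],0.3],[[0,0,0],[-75,0,0],0]]'
python3 - <<'E'
from h import *
st()
shot('wrist','pics/w13.png');c=load('pics/w13.npz');P=pts(c)
plan((.557,.013,.2),down(90))
plan((.557,.013,.2),down(0))
E
```

```text
clock: 21.72
position: [0.4862, -0.3315, 0.1119]
ee_rot: [-0.48, 0.517, 0.482, 0.519]
ft_force: [0.7, -1.1, 1.1]
grip_width: 0.501
clock: 21.98
position: [0.487, -0.3321, 0.1902]
ee_rot: [-0.482, 0.516, 0.481, 0.519]
ft_force: [0.2, -0.9, -0.2]
grip_width: 0.892
{'clock': 21.975, 'joint_pos': [1.3696, 0.5133, -1.1227, 1.5733, 0.467, 1.3514, 1.6925], 'position': [0.487, -0.3321, 0.1902], 'ee_rot': [-0.4815, 0.5165, 0.4812, 0.5194], 'ft_force': [0.184, -0.9247, -0.2345], 'torque': [-0.0062, -0.0174, 0.0176], 'grip_width': 0.8924}
tool axes (cols)
 [[ 0.0034 -0.9973  0.0731]
 [ 0.0026  0.0731  0.9973]
 [-1.     -0.0032  0.0028]]
shift mm [ -6.9 -43.7 349.6]
turn deg [-4.2   0.08  0.3 ]
shift mm [ -6.9 -43.7 349.6]
turn deg [85.8   0.3   0.18]
```

View pics/w13.png

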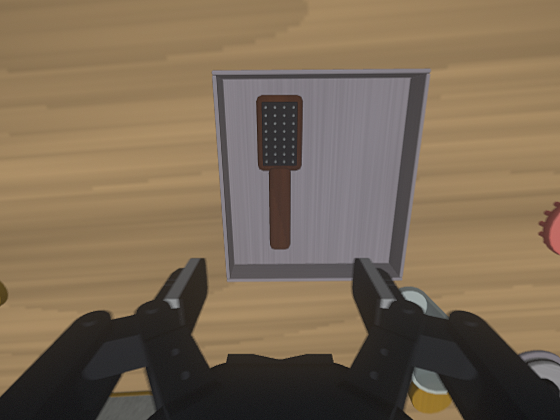

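The hairbrush lies flat in the silver tray at (280,170), with free space to its right for the massager. On to the massager.

```bash
python3 -m inch '[[[10,0,0],[-10,-8,50],0],[[20,0,0],[-10,-16,100],0],[[30,0,0],[-10,-24,150],0],[[40,0,0],[-10,-32,200],0],[[50,0,0],[-7,-40,250],0],[[60,0,0],[-7,-44,300],0],[[70,0,0],[-7,-44,350],0],[[80,0,0],[-7,-44,350],0],[[86,0,0],[-7,-44,350],0],[[86,0,0],[-7,-44,350],0]]'
python3 - <<'E'
from h import *
st()
shot('wrist','pics/w14.png');c=load('pics/w14.npz');P=pts(c)
m=(abs(P[...,0]-.557)<.06)&(abs(P[...,1]-.013)<.06)
for a,b in((.008,.03),(.05,.06)):
  q=P[m&(P[...,2]>a)&(P[...,2]<b)][:,:2]*1000;print(len(q),cv2.minEnclosingCircle(q.astype(np.float32)),cv2.minAreaRect(q.astype(np.float32)))
plan((.557,.013,.028),down(0))
E
```

```text
clock: 23.28
position: [0.5573, 0.0137, 0.2002]
ee_rot: [0.001, 0.705, -0.001, 0.709]
ft_force: [-0.8, 0.3, -0.1]
grip_width: 0.999
{'clock': 23.275, 'joint_pos': [0.688, 0.3392, -0.9546, 1.6522, 0.2868, 1.2936, -0.3199], 'position': [0.5573, 0.0137, 0.2002], 'ee_rot': [0.0011, 0.7052, -0.0005, 0.709], 'ft_force': [-0.793, 0.2704, -0.1071], 'torque': [0.0121, -0.034, 0.0185], 'grip_width': 0.9986}
tool axes (cols)
 [[ 5.5e-03  2.3e-03  1.0e+00]
 [ 8.0e-04  1.0e+00 -2.3e-03]
 [-1.0e+00  8.0e-04  5.5e-03]]
2619 ((559.765869140625, 11.55987548828125), 37.7352409362793) ((559.7321166992188, 12.110031127929688), (74.4464340209961, 74.11328125), 28.268312454223633)
609 ((559.6864013671875, 11.79372501373291), 14.629220962524414) ((559.783203125, 11.67989730834961), (28.30744743347168, 27.92924690246582), 89.92512512207031)
shift mm [172.2  -0.7  -1.2]
turn deg [-0.05  0.31 -0.06]
```

View pics/w14.png

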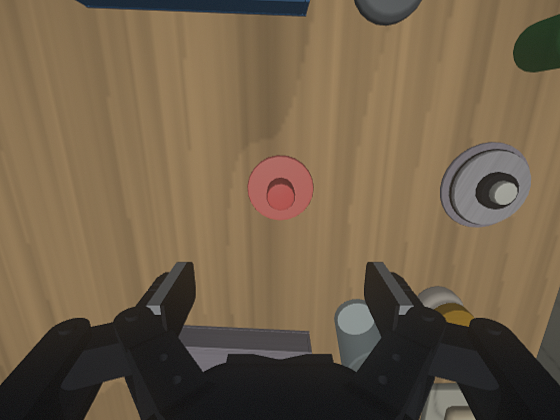

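The massager knob is at wrist (281,195). Its measured centre is (0.559, 0.012) with 28–29 mm diameter and top near 0.055, which fits.

```bash
python3 -m inch '[[[0,0,0],[60,-1,1],0.3],[[0,0,0],[110,-1,1],0.3],[[0,0,0],[145,-1,1],0.3],[[0,0,0],[165,-1,1],0.3],[[0,0,0],[172,-1,1],0.3],[[0,0,0],[172,-1,1],0.3],[[0,0,0],[172,-1,1],1],[[0,0,0],[172,-1,1],1],[[0,0,0],[172,-1,1],1],[[0,0,0],[172,-1,1],1]]' 60
python3 -m inch '[[[0,0,0],[0,0,0],1],[[0,0,0],[0,0,0],1],[[0,0,0],[-20,0,0],1],[[0,0,0],[-60,0,0],1],[[0,0,0],[-110,0,0],1],[[0,0,0],[-130,0,0],1],[[0,0,0],[-130,0,0],1]]'
python3 - <<'E'
from h import *
st()
shot('side','pics/s15.png')
plan((.485,-.245,.16),down(0))
E
```

```text
clock: 24.58
position: [0.5602, 0.0126, 0.0296]
ee_rot: [0.001, 0.704, -0.0, 0.71]
ft_force: [-0.5, 0.1, 5.6]
grip_width: 0.325
clock: 25.45
position: [0.5598, 0.0125, 0.1611]
ee_rot: [0.0, 0.704, -0.0, 0.711]
ft_force: [-0.4, 0.6, -2.1]
grip_width: 0.329
{'clock': 25.45, 'joint_pos': [0.6739, 0.3793, -0.9413, 1.698, 0.327, 1.2208, -0.3458], 'position': [0.5598, 0.0125, 0.1611], 'ee_rot': [0.0003, 0.7035, -0.0005, 0.7107], 'ft_force': [-0.4002, 0.6408, -2.0639], 'torque': [0.0201, 0.0323, 0.0127], 'grip_width': 0.3292}
tool axes (cols)
 [[ 1.010e-02  1.100e-03  9.999e-01]
 [-2.000e-04  1.000e+00 -1.100e-03]
 [-9.999e-01 -2.000e-04  1.010e-02]]
shift mm [  -1.1 -257.4  -73.7]
turn deg [-0.07  0.44  0.  ]
```

View pics/s15.png

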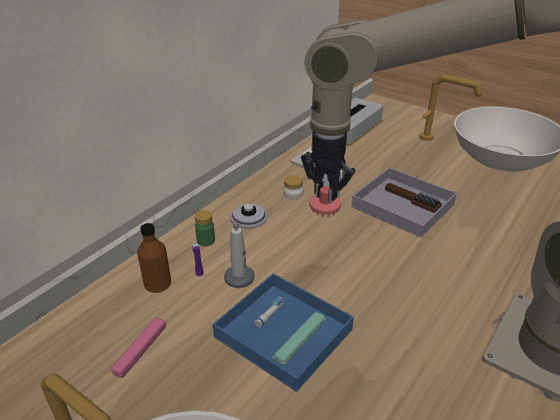

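```bash
python3 -m inch '[[[0,0,0],[0,-30,-50],1],[[0,0,0],[0,-80,-74],1],[[0,0,0],[0,-135,-74],1],[[0,0,0],[0,-195,-74],1],[[0,0,0],[0,-245,-74],1],[[0,0,0],[0,-258,-74],1],[[0,0,0],[0,-258,-74],1],[[0,0,0],[0,-258,-74],1]]'
python3 - <<'E'
from h import *
st()
plan((.485,-.246,.035),down(0))
E
```

```text
clock: 26.5
position: [0.4848, -0.2436, 0.1583]
ee_rot: [-0.0, 0.705, 0.001, 0.71]
ft_force: [-0.4, 0.6, -1.3]
grip_width: 0.33
{'clock': 26.5, 'joint_pos': [1.1121, 0.3114, -0.8483, 1.7445, 0.2468, 1.1916, 0.1979], 'position': [0.4848, -0.2436, 0.1583], 'ee_rot': [-0.0001, 0.7047, 0.0008, 0.7095], 'ft_force': [-0.4229, 0.5539, -1.3373], 'torque': [0.0682, -0.0062, -0.0018], 'grip_width': 0.3305}
tool axes (cols)
 [[ 0.0069 -0.0012  1.    ]
 [ 0.001   1.      0.0012]
 [-1.      0.001   0.0069]]
shift mm [123.3  -2.5  -0.6]
turn deg [ 0.07  0.39 -0.06]
```

```bash
python3 -m inch '[[[0,0,0],[50,-2,0],1],[[0,0,0],[90,-2,0],1],[[0,0,0],[112,-2,0],1],[[0,0,0],[122,-2,0],1],[[0,0,0],[123,-2,0],1],[[0,0,0],[123,-2,0],0.55],[[0,0,0],[123,-2,0],0.45],[[0,0,0],[123,-2,0],0.45],[[0,0,0],[90,-2,0],0.45],[[0,0,0],[30,-2,0],0.4]]'
python3 -m inch '[[[0,0,0],[-60,0,0],0.2],[[0,0,0],[-110,-40,-40],0],[[0,0,0],[-120,-90,-80],0],[[0,0,0],[-120,-140,-120],0],[[0,0,0],[-120,-180,-130],0],[[0,0,0],[-120,-180,-130],0]]'
python3 - <<'E'
from h import *
st()
shot('side','pics/s16.png');shot('top','pics/t16.png')
E
```

```text
clock: 27.75
position: [0.4837, -0.2451, 0.128]
ee_rot: [0.001, 0.706, 0.002, 0.709]
ft_force: [1.3, -1.3, 0.5]
grip_width: 0.602
clock: 28.5
position: [0.3501, -0.4298, 0.2465]
ee_rot: [0.003, 0.706, -0.001, 0.708]
ft_force: [0.7, 1.0, -0.5]
grip_width: 1.001
{'clock': 28.5, 'joint_pos': [1.4455, 0.2452, -0.744, 1.5969, 0.1643, 1.3649, 0.6763], 'position': [0.3501, -0.4298, 0.2465], 'ee_rot': [0.0034, 0.706, -0.0012, 0.7083], 'ft_force': [0.7218, 0.9546, -0.45], 'torque': [0.0477, 0.0098, 0.0119], 'grip_width': 1.0008}
tool axes (cols)
 [[ 0.0033  0.0065  1.    ]
 [ 0.003   1.     -0.0065]
 [-1.      0.003   0.0032]]
```

View pics/s16.png

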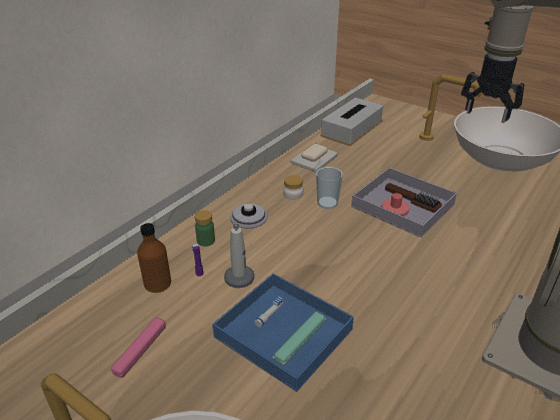

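View pics/t16.png

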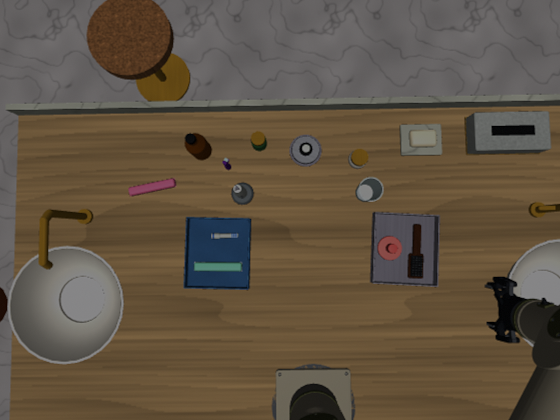

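Both trays hold the right things: blue has the head at (225,236) and case at (218,267), silver has the massager at (390,248) and brush at (416,250). The tumbler at (369,189) still stands. One numeric check that everything else stayed put, then I hand in.

```bash
python3 - <<'E'
from h import *
a=load('pics/top0.npz');b=load('pics/t16.npz')
d=np.abs(a['pixels'].astype(int)-b['pixels']).max(-1)
for n,(u0,v0,u1,v1) in dict(tumbler=(352,174,388,206),cream=(345,145,372,170),tower=(285,130,327,170),purple=(218,152,236,172),pink=(124,174,180,198),bottles=(180,128,272,164),handlefoot=(240,180,258,208)).items(): print(n,'mean diff',d[v0:v1,u0:u1].mean().round(1),'depth diff max',np.abs(a['range_z']-b['range_z'])[v0:v1,u0:u1].mean().round(4))
P=pts(b)
for n,(u0,v0,u1,v1) in dict(head=(208,230,242,242),case=(192,261,244,273),mass=(377,235,403,262),brush=(406,222,426,280)).items():
  q=P[v0:v1,u0:u1].reshape(-1,3);q=q[q[:,2]>.011];print(n,q.min(0).round(3),q.max(0).round(3))
print(manip.hand_in())
E
```

```text
tumbler mean diff 0.9 depth diff max 0.0094
cream mean diff 0.9 depth diff max 0.0122
tower mean diff 0.9 depth diff max 0.0099
purple mean diff 0.9 depth diff max 0.0063
pink mean diff 0.9 depth diff max 0.0115
bottles mean diff 1.0 depth diff max 0.0143
handlefoot mean diff 1.4 depth diff max 0.0102
head [0.523 0.23  0.011] [0.539 0.312 0.028]
case [0.419 0.081 0.012] [0.534 0.366 1.28 ]
mass [ 0.447 -0.282  0.012] [0.534 0.081 1.28 ]
brush [ 0.389 -0.349  0.011] [0.558 0.081 1.28 ]
the job is handed in; nothing more can be done
None
```

The job is done and handed in at about 28.6 s of the 72 s allowed. I turned the brush head 32° and pulled it off. I laid it in the blue tray, then the mint case, then put the hairbrush and the scalp massager in the silver tray.

- **Trays:** in the last pictures all four things lie flat inside their trays, with the gripper clear of everything.
- **Left alone:** the tumbler, cream jar, power tower, bottles, pink case and purple look-alike showed almost no colour difference from the first picture (about 1 grey level). The tumbler is upright. I never touched the tower button.
- **Twist not seen:** the fingers hid the bristles during the twist. That the head itself turned is inferred from it coming off the shaft without trouble.
- **Poor depth check:** the depth comparison was spoilt by pixels with no reading, which gave 6–14 mm mean differences. Three of the tray height boxes had the same fault. I relied on the colour comparison and the pictures there; the box for the head was clean and put it inside the tray.

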